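# Turn the jar carousel in the storeroom until the red lid faces front

### The arm

A 6-joint arm with a two-finger parallel gripper is mounted at the origin on the work surface. World frame = base frame: x ahead of the robot, y to its left, z up, the work surface at z = 0. Lengths are in m, angles in degrees, forces in N, time in s.
With the tool pointing down it reaches from about 0.25 to 0.725 m from the base axis. Payload 9.7 kg.
Tool frame: the origin (TCP) lies between the finger pads; the fingertips stand 25 mm ahead of it and the grasp point (between the pads) lies 6 mm ahead of it; z points along the fingers, y is the direction in which the jaws open and shut (so a half turn about z gives the same grasp; the last joint's range is limited). The gripper opens to 85 mm and grips with 20 to 120 N. Pads are 22 mm wide; open, the fingers measure 114 mm over their backs; the gripper's body (76 mm by 85 mm) begins 54 mm behind the grasp point. The pads swing forward as they close: fully open they stand 13 mm farther back than shut.
Start: joints at [-63.083, 4.979, 10.078, 95.1, 0, 90], TCP at [0.249, -0.49, 0.256] pointing down, gripper open.
Joint ranges: [-179.16, 179.16], [-48.56, 103.87], [-65.8, 70.77], [-126.05, 130.52], [-82.76, 87.17], [-180, 180]. Speed limits (degrees/s): [127.2, 127.2, 147.25, 180, 180, 180].

### API

Orientations are given as [roll, pitch, yaw] about the fixed x, y, z axes, in that order (R = Rz(yaw) Ry(pitch) Rx(roll)).
In Python, from bench import readout, cams, ticket, search_frame gives the robot as it stands.
- The arm moves only by the tool drive_tool, never from a script. Its argument "deltas" is one flat list of numbers, 7 for each row, row after row: the shift along the tool's x, y, z in m, then the turn, a rotation vector about the tool's x, y, z in rad, then the finger opening in m, from 0 to 0.0854. In form: [tx, ty, tz, rx, ry, rz, claw, tx, ty, tz, rx, ry, rz, claw, ...]. A call has 1 to 12 rows; each row is the pose to reach, as a shift and turn from the pose measured when the call began, along the tool's axes at that moment; what a row does not reach only later rows make up. A row lasts 1/8 s, in which the tool goes at most 62.5 mm and 10.7 degrees, less where a joint would pass 70% of its speed; a pose out of reach is approached as far as the arm can. A call with a gripper value outside its range is refused whole. The fingers move at their own pace and stop on an object; "newtons" is the grip in N (left out, the last holds). Time passes only in rows, so rows that repeat a pose let the fingers close. It gives the time, the measured TCP pose, the force and the opening at its end, in the units of the state.
- readout.observe(): the state, without advancing time (a new reading comes with each control period).
- cams.camera(name): name is "scene" or "top"; returns the picture (480x640x3 uint8, red, green, blue); there is no depth.
- cams.camera_model(name): a dict with "fx", "fy", "cx", "cy" (pixels), "rvec" (rotation vector, rad) and "tvec" (3), from world to camera coordinates, as OpenCV has them. Camera axes: x right, y down, z forward; pixel columns grow to the right and rows downward; lengths in m; the calibration is good to about 2 mm. A picture is of the moment at which its call begins. camera_model takes no time and is no camera call.
- ticket.finish_job(): hands the job in, once; it reports no verdict.
Trained networks look in the newest picture that a camera, given by its name, has taken for a name from the list of things; names that differ only in an ending like _2 or _b are one class to them, and where a whole thing is asked for, a point or a joint stands for the part that bears it (a point fixed in the world has none). Each returns a list of dicts, best first, with "conf" (0 to 1); they miss things now and then, are a little off and sometimes report something else, mostly with a low value. They report only what shows in the picture. A call takes as long as a camera call.
- search_frame(camera, label): "point" ([column, row] in pixels, amid what is visible of it).
The state is a dict: "time": time; "joint_positions": joint angles; "joint_vel": joint speeds; "tau": joint torques, N m; "eef_pos": TCP position; "tool_rot": TCP orientation; "force": force on the tool from outside, world axes, zero at the start; "ft_torque": the same for the moment, N m; "finger_gap": opening from 0.0 (shut) to 1.0 (fully open).
Only numpy, scipy, OpenCV 4.12 (cv2) and the standard library are available. Lean on these libraries where they do the work, as an engineer would, in place of code of your own. Each camera call takes 0.05 s, during which the arm holds its last target. There are 200 camera calls.

### The job

Turn the grey jar carousel on its board by pushing its lobed rim round with the fingertips, either way, until the jar with the red lid stands straight at the front, in the middle of the open side with the label holder, and let it come to rest there. Push gently, turn it without spinning it fast, leave every jar standing untouched in its cup, and do not disturb the things on the bench.

Things in the scene. Friction and masses are not known exactly. Their poses are not given: they have to be found in the camera images.
- bay: Fixed plywood board, 340 mm square, 18 mm thick. Left, right and back edges carry a kerb 20 mm wide, top 42 mm above the bench. The open edge without a kerb, a blank label holder 80 mm wide at its middle, is the front and looks roughly to the robot. Origin: centre of the underside, straight below the carousel's axis. x points to the back (front is -x), y left seen from the robot, z up.
- carousel: Grey plastic rotating organiser: six round cups touching in a ring round a closed hub. Cup outer radius 47 mm, wall 3 mm, centres 94 mm from the axis, 60 degrees apart, the first along its own +x. Lobes reach 141 mm from the axis. Cup walls stand 30 to 85 mm above the bench; the hub is lower. Origin: on the upright turning axis, at its underside, 30 mm above the bench; z up.
- valley (a point): One of the six valleys of the carousel's rim, where two neighbouring cups touch and a fingertip fits from outside: the point between the cups, 81 mm from the axis, 30 degrees round from the carousel's own +x, 60 mm above the bench. The others follow every 60 degrees. Turns with the carousel.
- foot: Black round foot of the carousel, 170 mm across, fixed on the board; origin on the axis, 18 mm above the bench. Its bearing turns either way without stops. Dry friction of about 0.10 N m: 1 to 3 N at the rim turn the carousel, and it stays where it is left, coasting only a few degrees after a slow push.
- jar_red: Loose screw-top jar with a red lid: the wanted one, the only red lid, 64 mm across and 72 mm tall, clear with a paper label, about 0.2 kg, standing in one of the six cups (its top is 108 mm above the bench). Origin: centre of its underside; z up.
- jar_white: Loose screw-top jar with a white lid, 64 mm across and 72 mm tall, clear with a paper label, about 0.2 kg, standing in one of the six cups (its top is 108 mm above the bench). Origin: centre of its underside; z up.
- jar_blue: Loose screw-top jar with a blue lid, 64 mm across and 72 mm tall, clear with a paper label, about 0.2 kg, standing in one of the six cups (its top is 108 mm above the bench). Origin: centre of its underside; z up.
- jar_black: Loose screw-top jar with a black lid, 64 mm across and 72 mm tall, clear with a paper label, about 0.2 kg, standing in one of the six cups (its top is 108 mm above the bench). Origin: centre of its underside; z up.
- jar_grey: Loose screw-top jar with a silver-grey lid, 64 mm across and 72 mm tall, clear with a paper label, about 0.2 kg, standing in one of the six cups (its top is 108 mm above the bench). Origin: centre of its underside; z up.
- jar_green: Loose screw-top jar with a green lid, 64 mm across and 72 mm tall, clear with a paper label, about 0.2 kg, standing in one of the six cups (its top is 108 mm above the bench). Origin: centre of its underside; z up.
- tape_roll: Loose roll of brown packing tape lying flat on the bench, 104 mm across, 48 mm tall. Origin: centre of its underside.
- padlock: Loose brass padlock lying on the bench, body 45 x 50 x 22 mm, shackle to +x. Origin: centre of the body's underside.
- tape_measure: Loose yellow tape measure lying on the bench, 66 x 70 x 36 mm. Origin: centre of its underside.

How it is judged:
By the outcome, as a careful person would: the job done as asked, in the order asked, and still so for the second after the job is handed in, with the robot touching nothing.
It also fails if it takes over 64 s, if anything falls off the work surface, if the arm or the gripper's body presses on something with over 40 N, if the wrist force passes 120 N, or if a joint passes its speed limit or range.

## Working session

There is one attempt and no reset: what is moved stays moved. The work goes in short steps, Python scripts to look and compute and a tool call to move; the robot and the scene stay as the last step left them, time stands still between calls to the robot, and variables do not carry over. Pictures are saved under pics/ and viewed, about 8 in all and at most 12, crops included, and the job is handed in when it is done.

Besides the shell and the picture viewer there is one more tool, called after "Emit:" as name(argument=value, ...) on one line, values as JSON. drive_tool: Moves the arm, as the interface text tells. Its arguments: {"type":"object","properties":{"deltas":{"type":"array","items":{"type":"number"}},"newtons":{"type":"number"}},"required":["deltas"]}

```bash
mkdir -p pics; cat > h.py <<'E'
import numpy as np, cv2
from bench import readout, cams, ticket, search_frame
def ray(name,px):
    m=cams.camera_model(name);K=np.array([[m['fx'],0,m['cx']],[0,m['fy'],m['cy']],[0,0,1.]])
    R=cv2.Rodrigues(np.array(m['rvec'],float))[0];t=np.array(m['tvec'],float).ravel()
    return -R.T@t, R.T@np.linalg.solve(K,[px[0],px[1],1.])
def at_z(name,px,z):
    o,d=ray(name,px);return o+d*(z-o[2])/d[2]
def snap(name,f):
    im=cams.camera(name);cv2.imwrite('pics/'+f,im[:,:,::-1]);return im
E
python3 - <<'E'
from h import *
snap('top','t0.png');snap('scene','s0.png')
for n in ['jar_red','jar_white','jar_blue','jar_black','jar_grey','jar_green','foot','tape_roll','padlock','tape_measure']:
    r=search_frame('top',n)
    for q in r[:2]: print(n,q['point'],round(q['conf'],2),at_z('top',q['point'],.108 if 'jar' in n else .03).round(3))
print(readout.observe())
E
```

```text
jar_red [324.5, 167.2] 0.93 [ 0.698 -0.015  0.108]
jar_white [310.4, 201.9] 0.78 [0.616 0.017 0.108]
jar_blue [329.7, 231.9] 0.55 [ 0.546 -0.027  0.108]
jar_blue [351.0, 244.6] 0.35 [ 0.517 -0.075  0.108]
jar_black [363.8, 163.4] 0.67 [ 0.707 -0.106  0.108]
jar_grey [369.4, 229.4] 0.93 [ 0.552 -0.117  0.108]
jar_green [385.0, 190.6] 0.9 [ 0.642 -0.154  0.108]
foot [348.3, 203.9] 0.77 [ 0.63  -0.073  0.03 ]
tape_roll [132.1, 230.0] 0.66 [0.565 0.457 0.03 ]
tape_measure [507.2, 266.3] 0.77 [ 0.475 -0.454  0.03 ]
{'time': 0.6, 'joint_positions': array([-6.30850571e+01,  4.97660993e+00,  1.00802020e+01,  9.50985081e+01,
       -7.97272338e-04,  9.00003806e+01]), 'joint_vel': array([ 0.02634056, -0.01942992,  0.06682881, -0.01642079, -0.02039125,
       -0.0217791 ]), 'tau': array([ 8.40553130e-04, -5.19826233e+01,  4.64685524e+01,  1.37597115e-03,
       -9.37976370e-05, -2.30620924e-05]), 'eef_pos': array([ 0.24896877, -0.4904352 ,  0.25632395]), 'tool_rot': array([1.79994916e+02, 7.97238561e-04, 2.69145622e+01]), 'force': array([ 0.48743863, -0.84329501, -0.617988  ]), 'ft_torque': array([ 0.08265901,  0.03249655, -0.02196806]), 'finger_gap': 1.000504937432837}
```

View pics/t0.png

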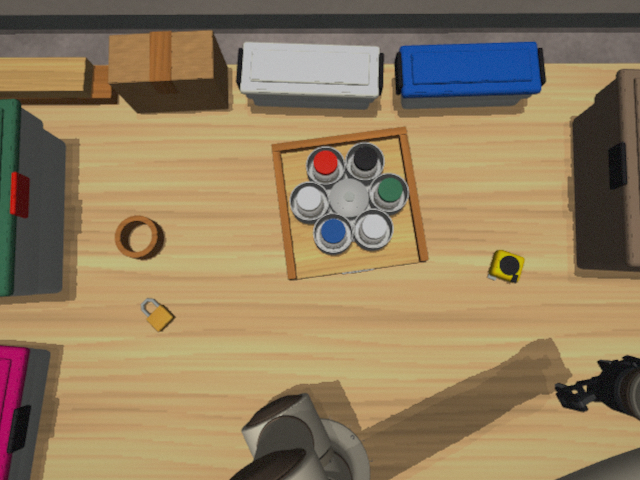

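View pics/s0.png

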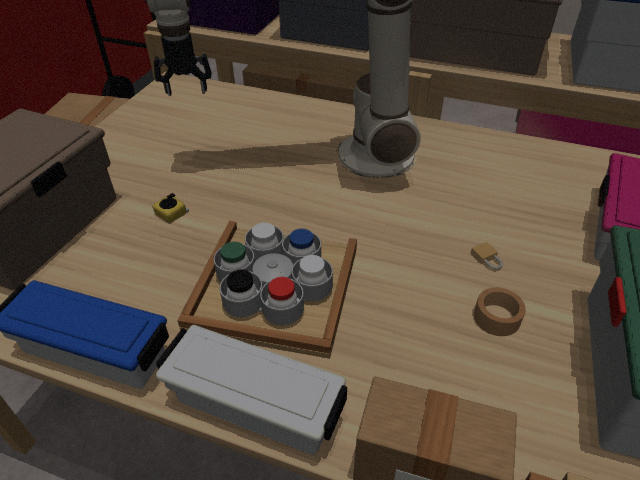

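```bash
cat >> h.py <<'E'
def proj(name,P):
    m=cams.camera_model(name);K=np.array([[m['fx'],0,m['cx']],[0,m['fy'],m['cy']],[0,0,1.]])
    return cv2.projectPoints(np.array(P,float).reshape(-1,3),np.array(m['rvec'],float),np.array(m['tvec'],float),K,None)[0].reshape(-1,2)
E
python3 - <<'E'
from h import *
c=[at_z('top',p,.042) for p in [(272,145),(407,128),(428,262),(290,280)]]
for q in c: print(q.round(3))
print('centre',np.mean(c,0)); 
for a,b in [(3,0),(2,1)]: d=c[b]-c[a]; print('yaw',np.degrees(np.arctan2(d[1],d[0])),np.linalg.norm(d))
for a,b in [(1,0),(2,3)]: d=c[b]-c[a]; print('yaw',np.degrees(np.arctan2(-d[0],d[1])),np.linalg.norm(d))
im=cv2.imread('pics/t0.png')
cv2.imwrite('pics/t0c.png',cv2.resize(im[115:295,255:445],None,fx=4,fy=4,interpolation=cv2.INTER_CUBIC)[:,:])
print(np.asarray(cams.camera_model('top')['tvec']),ray('top',(320,240))[0])
E
```

```text
[0.777 0.116 0.042]
[ 0.82  -0.22   0.042]
[ 0.485 -0.261  0.042]
[0.442 0.067 0.042]
centre [ 0.63093442 -0.07457686  0.042     ]
yaw 8.250927925474713 0.3387026390985595
yaw 6.999150138933383 0.33841341668997715
yaw 7.376055407933606 0.3390009885286786
yaw 7.420471322185667 0.33160335312414846
[-0.01560208  0.5259187   1.04012888] [ 0.37053282 -0.02276287  1.10493858]
```

View pics/t0c.png

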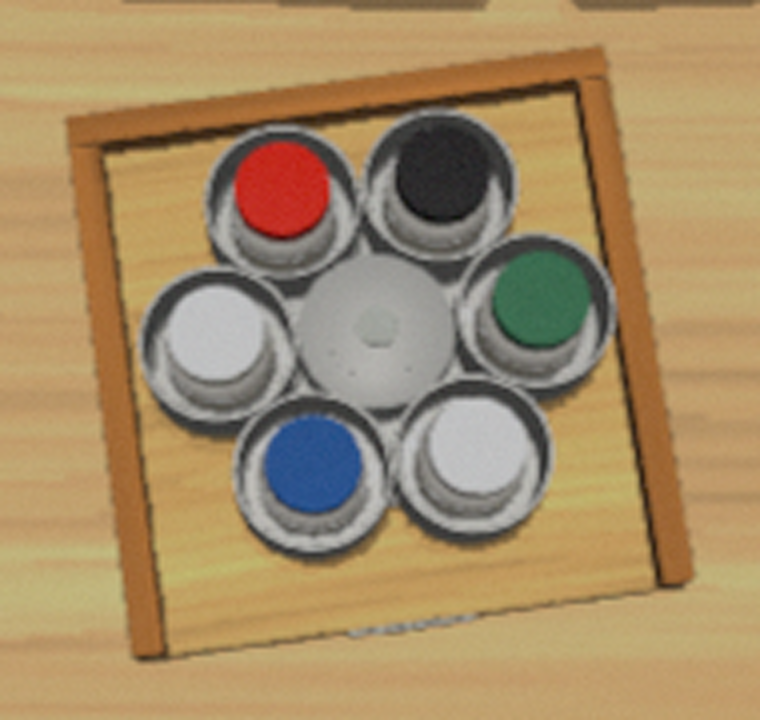

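```bash
cat >> h.py <<'E'
from scipy.optimize import least_squares
C=np.array([.631,-.073]);YAW=7.5
def fit(pts,z=.085,cam='top'):
    # pts: cup rim centres in full-image pixels, order CCW from red
    W=np.array([at_z(cam,p,z)[:2] for p in pts])
    f=lambda v:np.concatenate([W[i]-(v[:2]+.094*np.array([np.cos(v[2]+i*np.pi/3),np.sin(v[2]+i*np.pi/3)])) for i in range(len(W))])
    d=W[0]-W.mean(0)
    s=least_squares(f,[*W.mean(0),np.arctan2(d[1],d[0])]);return s.x[:2],np.degrees(s.x[2]),np.abs(s.fun).max()
E
python3 - <<'E'
from h import *
p=np.array([(282,202),(219,346),(312,472),(475,457),(537,316),(440,186)])/4+[255,115]
print(fit(p))
C2,th,_=fit(p)
im=cv2.resize(cv2.imread('pics/t0.png')[115:295,255:445],None,fx=4,fy=4,interpolation=cv2.INTER_CUBIC)
a=np.radians(np.arange(0,360,3))
for i in range(6):
    c=C2+.094*np.array([np.cos(np.radians(th+60*i)),np.sin(np.radians(th+60*i))])
    q=proj('top',np.c_[c[0]+.0455*np.cos(a),c[1]+.0455*np.sin(a),0*a+.085])
    cv2.polylines(im,[((q-[255,115])*4).astype(int)],True,(0,255,255),1)
y=np.radians(7.5);R=np.array([[np.cos(y),-np.sin(y)],[np.sin(y),np.cos(y)]])
B=np.array([[-.17,.17],[.17,.17],[.17,-.17],[-.17,-.17]])@R.T+C2
q=proj('top',np.c_[B,[.042]*4]);cv2.polylines(im,[((q-[255,115])*4).astype(int)],True,(255,0,255),1)
cv2.imwrite('pics/ov.png',im)
E
```

```text
(array([ 0.6324593 , -0.07303595]), np.float64(35.867545665184075), np.float64(0.0020456755924427306))
```

View pics/ov.png

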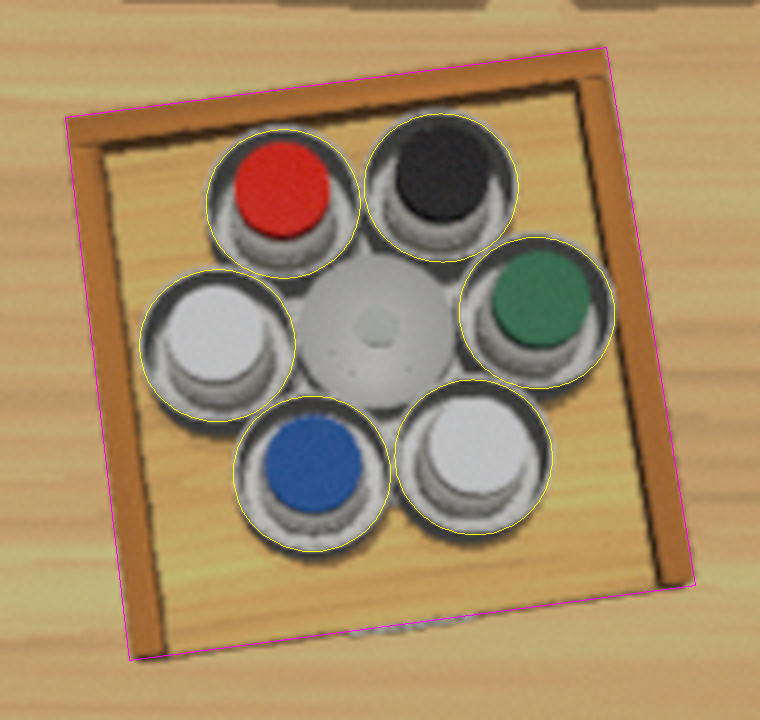

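```bash
cat >> h.py <<'E'
C=np.array([.632,-.073])
from scipy.spatial.transform import Rotation as Ro
def delta(th,r,z,claw=0):
    s=readout.observe();R0=Ro.from_euler('xyz',s['tool_rot'],degrees=True)
    a=np.radians(th);P=np.array([*(C+r*np.array([np.cos(a),np.sin(a)])),z])
    t=R0.inv().apply(P-s['eef_pos']);rv=(R0.inv()*Ro.from_euler('xyz',[180,0,th-180],degrees=True)).as_rotvec()
    return np.r_[t,rv,claw]
def show(*L):
    for l in L: print(', '.join('%g'%x for x in delta(*l).round(3)))
E
python3 -c "
from h import *
show((66,.137,.25))"
```

```text
0.637, -0.285, 0.006, 0, -0, 2.459, 0
```

Emit:
drive_tool(deltas=[0.05,-0.022,0,0,0,0.18,0,0.1,-0.045,0,0,0,0.36,0,0.15,-0.067,0,0,0,0.54,0,0.2,-0.09,0,0,0,0.72,0,0.25,-0.112,0,0,0,0.9,0,0.3,-0.134,0,0,0,1.08,0,0.35,-0.157,0,0,0,1.26,0,0.4,-0.179,0,0,0,1.44,0,0.45,-0.201,0,0,0,1.62,0,0.5,-0.224,0,0,0,1.8,0,0.55,-0.246,0,0,0,1.98,0,0.6,-0.268,0,0,0,2.16,0])

```text
time: 2.1
eef_pos: [0.313, -0.3393, 0.256]
tool_rot: [-168.2, 2.3, -53.9]
force: [-0.4, 0.3, -0.8]
finger_gap: -0.003
```

```bash
python3 -c "
from h import *
show((66,.137,.25),(66,.137,.15),(66,.137,.085))"
```

```text
-0.095, -0.52, 0.119, -0.165, 0.145, 1.041, 0
-0.091, -0.5, 0.216, -0.165, 0.145, 1.041, 0
-0.088, -0.487, 0.28, -0.165, 0.145, 1.041, 0
```

Emit:
drive_tool(deltas=[-0.095,-0.52,0.119,-0.165,0.145,1.041,0,-0.095,-0.52,0.119,-0.165,0.145,1.041,0,-0.095,-0.52,0.119,-0.165,0.145,1.041,0,-0.095,-0.52,0.119,-0.165,0.145,1.041,0,-0.095,-0.52,0.119,-0.165,0.145,1.041,0,-0.095,-0.52,0.119,-0.165,0.145,1.041,0,-0.095,-0.52,0.119,-0.165,0.145,1.041,0,-0.095,-0.52,0.119,-0.165,0.145,1.041,0,-0.095,-0.52,0.119,-0.165,0.145,1.041,0,-0.095,-0.52,0.119,-0.165,0.145,1.041,0,-0.095,-0.52,0.119,-0.165,0.145,1.041,0,-0.095,-0.52,0.119,-0.165,0.145,1.041,0])

```text
time: 3.6
eef_pos: [-0.0389, -0.1181, 0.2913]
tool_rot: [-177.7, 1.9, -112.9]
force: [0.6, -0.1, 0.2]
finger_gap: 0.001
```

```bash
python3 -c "
from h import *
print(readout.observe()['joint_positions'].round(1))
show((66,.137,.25),(66,.137,.17),(66,.137,.085))"
```

```text
[-113.   -48.5  -22.9  117.5    2.3  179.9]
-0.438, -0.6, 0.08, -0.04, 0.034, 0.018, 0
-0.436, -0.597, 0.16, -0.04, 0.034, 0.018, 0
-0.433, -0.593, 0.245, -0.04, 0.034, 0.018, 0
```

```bash
sed -i "s/th-180\],deg/th],deg/" h.py; cat >> h.py <<'E'
def dw(P,yaw):
    s=readout.observe();R0=Ro.from_euler('xyz',s['tool_rot'],degrees=True)
    v=np.r_[R0.inv().apply(np.array(P)-s['eef_pos']),(R0.inv()*Ro.from_euler('xyz',[180,0,yaw],degrees=True)).as_rotvec()]
    print(', '.join('%g'%x for x in v.round(3)))
E
python3 -c "
from h import *
dw([.1,-.3,.29],-75);dw([.25,-.4,.27],-30)"
```

```text
0.113, -0.199, 0.005, -0.049, 0.019, -0.663
0.148, -0.375, 0.031, -0.057, -0.002, -1.448
```

Emit:
drive_tool(deltas=[0.038,-0.066,0,-0.02,0.01,-0.17,0,0.076,-0.132,0,-0.03,0.015,-0.34,0,0.1,-0.17,0.003,-0.04,0.02,-0.51,0,0.113,-0.199,0.005,-0.049,0.019,-0.663,0,0.12,-0.23,0.01,-0.05,0.01,-0.8,0,0.125,-0.26,0.015,-0.05,0.01,-0.95,0,0.13,-0.29,0.02,-0.05,0,-1.1,0,0.135,-0.32,0.025,-0.055,0,-1.25,0,0.14,-0.35,0.028,-0.057,0,-1.35,0,0.148,-0.375,0.031,-0.057,-0.002,-1.448,0,0.148,-0.375,0.031,-0.057,-0.002,-1.448,0,0.148,-0.375,0.031,-0.057,-0.002,-1.448,0])

```text
time: 5.1
eef_pos: [0.2502, -0.3997, 0.2706]
tool_rot: [-180.0, 0.0, -30.0]
force: [0.3, 0.1, 0.3]
finger_gap: 0.002
```

```bash
python3 -c "
from h import *
print(readout.observe()['joint_positions'].round(1))
dw([.45,-.2,.25],15);dw([.6,0,.25],45);show((66,.137,.25))"
```

```text
[-58.   -5.4   1.4  96.8   0.  152. ]
0.073, -0.273, 0.021, -0.001, 0, -0.785
0.103, -0.521, 0.021, -0.001, 0, -1.309
0.153, -0.61, 0.021, -0.001, -0, -1.675, 0
```

Recovered. Now on to above the valley.

Emit:
drive_tool(deltas=[0.015,-0.05,0.004,0,0,-0.15,0,0.03,-0.1,0.008,0,0,-0.3,0,0.045,-0.16,0.012,0,0,-0.45,0,0.06,-0.215,0.016,0,0,-0.62,0,0.073,-0.273,0.021,0,0,-0.785,0,0.08,-0.33,0.021,0,0,-0.93,0,0.09,-0.39,0.021,0,0,-1.08,0,0.1,-0.45,0.021,0,0,-1.2,0,0.11,-0.521,0.021,0,0,-1.35,0,0.13,-0.57,0.021,0,0,-1.52,0,0.153,-0.61,0.021,0,0,-1.675,0,0.153,-0.61,0.021,0,0,-1.675,0])

```text
time: 6.6
eef_pos: [0.6889, 0.0542, 0.2472]
tool_rot: [-179.8, 0.0, 66.2]
force: [-0.2, 0.3, -0.8]
finger_gap: -0.002
```

```bash
python3 -c "
from h import *
print(readout.observe()['joint_positions'].round(1))
show((66,.137,.25),(66,.137,.17),(66,.137,.085))"
```

```text
[4.500e+00 2.610e+01 3.480e+01 9.890e+01 1.000e-01 1.183e+02]
-0.002, -0, -0.003, -0.003, 0.001, 0.003, 0
-0.002, -0, 0.077, -0.003, 0.001, 0.003, 0
-0.002, 0, 0.162, -0.003, 0.001, 0.003, 0
```

Emit:
drive_tool(deltas=[-0.002,0,0.02,0,0,0,0,-0.002,0,0.045,0,0,0,0,-0.002,0,0.07,0,0,0,0,-0.002,0,0.09,0,0,0,0,-0.002,0,0.11,0,0,0,0,-0.002,0,0.13,0,0,0,0,-0.002,0,0.13,0,0,0,0])

```text
time: 7.48
eef_pos: [0.6861, 0.0517, 0.1169]
tool_rot: [-179.7, 0.1, 66.0]
force: [0.3, 0.3, -0.3]
finger_gap: 0.002
```

```bash
python3 -c "
from h import *
show((66,.137,.085))
im=snap('scene','s1.png')
cv2.imwrite('pics/s1c.png',cv2.resize(im[130:370,160:400,::-1],None,fx=2.5,fy=2.5))"
```

```text
0.001, 0.001, 0.032, -0.005, 0.001, 0, 0
```

View pics/s1c.png

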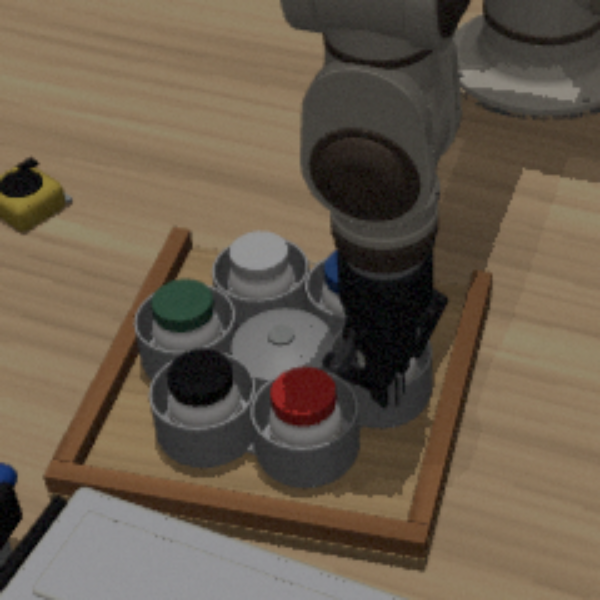

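Emit:
drive_tool(deltas=[0,0,0.01,0,0,0,0,0,0,0.02,0,0,0,0,0,0,0.027,0,0,0,0,-0.003,0,0.027,0,0,0,0,-0.006,0,0.027,0,0,0,0,-0.006,0,0.027,0,0,0,0])

```text
time: 8.28
eef_pos: [0.6843, 0.0461, 0.0916]
tool_rot: [-179.8, 0.0, 66.0]
force: [0.1, 0.3, 0.3]
finger_gap: 0.002
```

Emit:
drive_tool(deltas=[0,-0.0045,0,0,0,-0.035,0,-0.0003,-0.0091,0,0,0,-0.07,0,-0.0007,-0.0136,0,0,0,-0.105,0,-0.0013,-0.0181,0,0,0,-0.14,0,-0.002,-0.0226,0,0,0,-0.175,0,-0.0028,-0.027,0,0,0,-0.209,0,-0.0039,-0.0314,0,0,0,-0.244,0,-0.005,-0.0358,0,0,0,-0.279,0])

```text
time: 9.28
eef_pos: [0.6493, 0.0561, 0.0917]
tool_rot: [-179.8, -0.0, 82.1]
force: [1.2, -0.1, -0.1]
finger_gap: 0.003
```

```bash
cat >> h.py <<'E'
def polar():
    s=readout.observe();d=s['eef_pos'][:2]-C
    print('th %.1f r %.4f z %.4f'%(np.degrees(np.arctan2(d[1],d[0]))%360,np.hypot(*d),s['eef_pos'][2]),s['tool_rot'].round(1),s['force'].round(1),s['time'])
E
python3 -c "
from h import *
polar()
im=snap('top','t1.png')
cv2.imwrite('pics/t1c.png',cv2.resize(im[115:295,255:445,::-1],None,fx=3,fy=3,interpolation=cv2.INTER_CUBIC))"
```

```text
th 82.4 r 0.1302 z 0.0917 [-179.8   -0.    82.1] [ 1.2 -0.1 -0.1] 9.275
```

View pics/t1c.png

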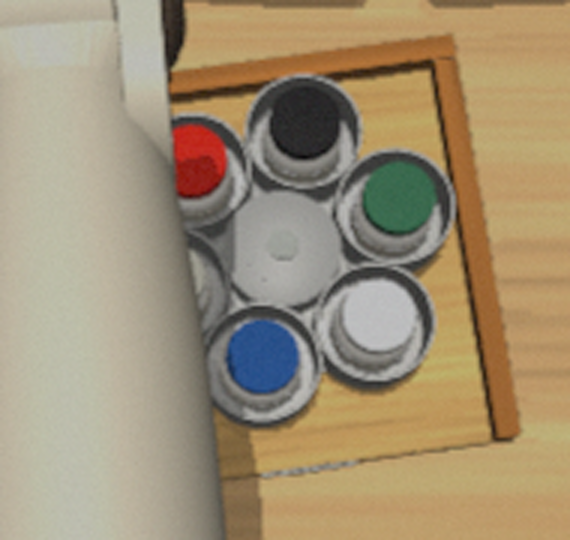

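Emit:
drive_tool(deltas=[0,-0.0045,0,0,0,-0.035,0,-0.0003,-0.0091,0,0,0,-0.07,0,-0.0007,-0.0136,0,0,0,-0.105,0,-0.0013,-0.0181,0,0,0,-0.14,0,-0.002,-0.0226,0,0,0,-0.175,0,-0.0028,-0.027,0,0,0,-0.209,0,-0.0039,-0.0314,0,0,0,-0.244,0,-0.005,-0.0358,0,0,0,-0.279,0,-0.0064,-0.0402,0,0,0,-0.314,0,-0.0078,-0.0445,0,0,0,-0.349,0,-0.0095,-0.0487,0,0,0,-0.384,0,-0.0112,-0.0529,0,0,0,-0.419,0])

```text
time: 10.82
eef_pos: [0.5946, 0.0521, 0.0919]
tool_rot: [-179.8, -0.1, 106.4]
force: [1.0, 0.1, -1.6]
finger_gap: -0.0
```

Emit:
drive_tool(deltas=[0,-0.0045,0,0,0,-0.035,0,-0.0003,-0.0091,0,0,0,-0.07,0,-0.0007,-0.0136,0,0,0,-0.105,0,-0.0013,-0.0181,0,0,0,-0.14,0,-0.002,-0.0226,0,0,0,-0.175,0,-0.0028,-0.027,0,0,0,-0.209,0,-0.0039,-0.0314,0,0,0,-0.244,0,-0.005,-0.0358,0,0,0,-0.279,0,-0.0064,-0.0402,0,0,0,-0.314,0,-0.0078,-0.0445,0,0,0,-0.349,0,-0.0095,-0.0487,0,0,0,-0.384,0,-0.0112,-0.0529,0,0,0,-0.419,0])

```text
time: 12.32
eef_pos: [0.5467, 0.0263, 0.092]
tool_rot: [-179.9, -0.2, 130.5]
force: [-0.2, -0.0, 0.4]
finger_gap: 0.005
```

```bash
python3 -c "
from h import *
polar();print(readout.observe()['joint_positions'].round(0))"
```

```text
th 130.6 r 0.1309 z 0.0920 [-179.9   -0.2  130.5] [-0.2 -0.   0.4] 12.325
[ 3.  5. -8. 77.  0. 52.]
```

Emit:
drive_tool(deltas=[0,-0.0045,0,0,0,-0.035,0,-0.0003,-0.0091,0,0,0,-0.07,0,-0.0007,-0.0136,0,0,0,-0.105,0,-0.0013,-0.0181,0,0,0,-0.14,0,-0.002,-0.0226,0,0,0,-0.175,0,-0.0028,-0.027,0,0,0,-0.209,0,-0.0039,-0.0314,0,0,0,-0.244,0,-0.005,-0.0358,0,0,0,-0.279,0,-0.0064,-0.0402,0,0,0,-0.314,0,-0.0078,-0.0445,0,0,0,-0.349,0,-0.0095,-0.0487,0,0,0,-0.384,0,-0.0112,-0.0529,0,0,0,-0.419,0])

```text
time: 13.82
eef_pos: [0.5135, -0.0167, 0.0921]
tool_rot: [-180.0, -0.2, 154.7]
force: [-0.0, 1.6, 0.8]
finger_gap: -0.003
```

Emit:
drive_tool(deltas=[0,-0.0045,0,0,0,-0.035,0,-0.0003,-0.0091,0,0,0,-0.07,0,-0.0007,-0.0136,0,0,0,-0.105,0,-0.0013,-0.0181,0,0,0,-0.14,0,-0.002,-0.0226,0,0,0,-0.175,0,-0.0028,-0.027,0,0,0,-0.209,0,-0.0039,-0.0314,0,0,0,-0.244,0,-0.005,-0.0358,0,0,0,-0.279,0,-0.0064,-0.0402,0,0,0,-0.314,0,-0.0078,-0.0445,0,0,0,-0.349,0,-0.0095,-0.0487,0,0,0,-0.384,0,-0.0112,-0.0529,0,0,0,-0.419,0])

```text
time: 15.32
eef_pos: [0.5006, -0.0694, 0.092]
tool_rot: [179.9, -0.2, 178.8]
force: [-0.3, 0.5, -0.1]
finger_gap: 0.002
```

Emit:
drive_tool(deltas=[0,-0.0045,0,0,0,-0.035,0,-0.0003,-0.0091,0,0,0,-0.07,0,-0.0007,-0.0136,0,0,0,-0.105,0,-0.0013,-0.0181,0,0,0,-0.14,0,-0.002,-0.0226,0,0,0,-0.175,0,-0.0028,-0.027,0,0,0,-0.209,0,-0.0039,-0.0314,0,0,0,-0.244,0,-0.005,-0.0358,0,0,0,-0.279,0,-0.0064,-0.0402,0,0,0,-0.314,0,-0.0078,-0.0445,0,0,0,-0.349,0,-0.0095,-0.0487,0,0,0,-0.384,0,-0.0112,-0.0529,0,0,0,-0.419,0])

```text
time: 16.82
eef_pos: [0.51, -0.1228, 0.0919]
tool_rot: [179.8, -0.2, -157.1]
force: [-2.2, -0.6, 1.3]
finger_gap: -0.002
```

```bash
python3 -c "
from h import *
polar()
im=snap('top','t2.png')
cv2.imwrite('pics/t2c.png',cv2.resize(im[115:295,255:445,::-1],None,fx=4,fy=4,interpolation=cv2.INTER_CUBIC))"
```

```text
th 202.2 r 0.1318 z 0.0919 [ 179.8   -0.2 -157.1] [-2.2 -0.6  1.3] 16.825
```

View pics/t2c.png

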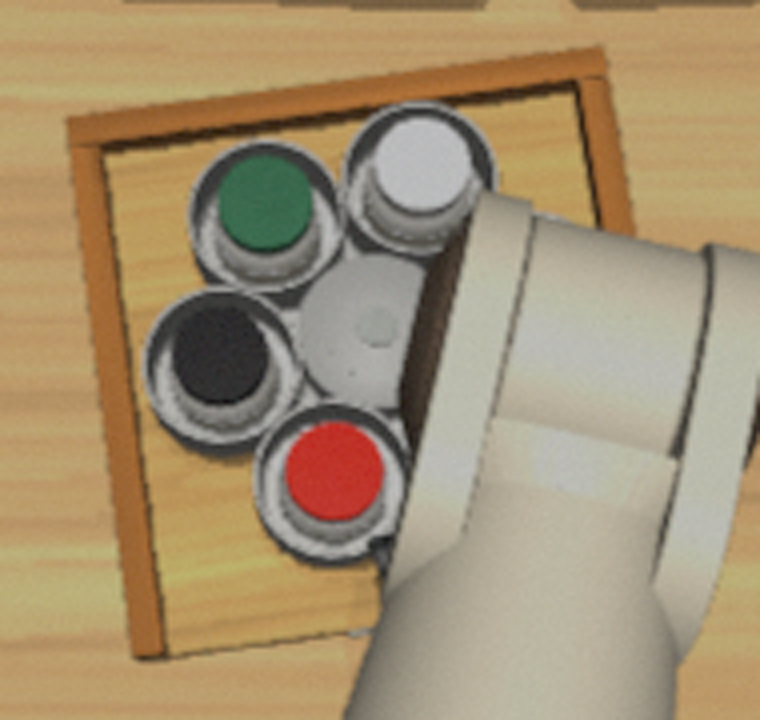

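```bash
python3 -c "
from h import *
c,t,e=fit(np.array([(420,178),(267,216),(224,373),(333,484)])/4+[255,115]);print(c,t+180,e)
# fixed centre
from numpy import *
p=array([(420,178),(267,216),(224,373),(333,484)])/4+[255,115]
for i,q in enumerate(p):
  d=at_z('top',q,.085)[:2]-C;print((degrees(arctan2(d[1],d[0]))-60*i+180)%360,hypot(*d))
"
```

```text
[ 0.63197556 -0.07353244] 164.39409510562282 0.0024759929622012455
164.2735297036859 0.09571892315129144
163.15091515642192 0.09455314884388485
166.09850111271587 0.09328839739497728
163.95550118947875 0.09525821173617727
```

Emit:
drive_tool(deltas=[0,-0.0045,0,0,0,-0.035,0,-0.0003,-0.0091,0,0,0,-0.07,0,-0.0007,-0.0136,0,0,0,-0.105,0,-0.0013,-0.0181,0,0,0,-0.14,0,-0.002,-0.0226,0,0,0,-0.175,0,-0.0028,-0.027,0,0,0,-0.209,0,-0.0039,-0.0314,0,0,0,-0.244,0,-0.005,-0.0358,0,0,0,-0.279,0,-0.0057,-0.038,0,0,0,-0.297,0,-0.0064,-0.0402,0,0,0,-0.314,0,-0.0071,-0.0424,0,0,0,-0.332,0,-0.0078,-0.0445,0,0,0,-0.349,0])

```text
time: 18.38
eef_pos: [0.5344, -0.1614, 0.0916]
tool_rot: [179.8, -0.2, -137.0]
force: [-4.0, -2.6, 1.1]
finger_gap: -0.003
```

Emit:
drive_tool(deltas=[0,-0.001,0,0,0,-0.009,0,0,-0.002,0,0,0,-0.017,0,0,-0.003,0,0,0,-0.026,0,0,-0.003,0,0,0,-0.026,0])

```text
time: 18.88
eef_pos: [0.5365, -0.1637, 0.0916]
tool_rot: [179.8, -0.2, -135.5]
force: [-2.0, -2.4, 0.4]
finger_gap: 0.002
```

Emit:
drive_tool(deltas=[0,0.003,0,0,0,0,0,0.01,0.003,0,0,0,0,0,0.03,0.003,0,0,0,0,0,0.05,0.003,0,0,0,0,0,0.06,0.003,-0.03,0,0,0,0,0.06,0.003,-0.06,0,0,0,0,0.06,0.003,-0.1,0,0,0,0,0.06,0.003,-0.14,0,0,0,0,0.1,0.04,-0.16,0,0,0,0,0.14,0.08,-0.16,0,0,0,0,0.18,0.12,-0.16,0,0,0,0])

```text
time: 20.25
eef_pos: [0.3226, -0.2046, 0.2528]
tool_rot: [179.8, -0.2, -135.5]
force: [0.2, -1.0, 1.4]
finger_gap: -0.001
```

```bash
python3 -c "
from h import *
polar();print(readout.observe()['joint_positions'].round(0))
im=snap('top','t3.png')
cv2.imwrite('pics/t3c.png',cv2.resize(im[115:295,255:445,::-1],None,fx=4,fy=4,interpolation=cv2.INTER_CUBIC))"
```

```text
th 203.0 r 0.3362 z 0.2528 [ 179.8   -0.2 -135.5] [ 0.2 -1.   1.4] 20.25
[-32. -18. -11.  97.  -0. -77.]
```

View pics/t3c.png

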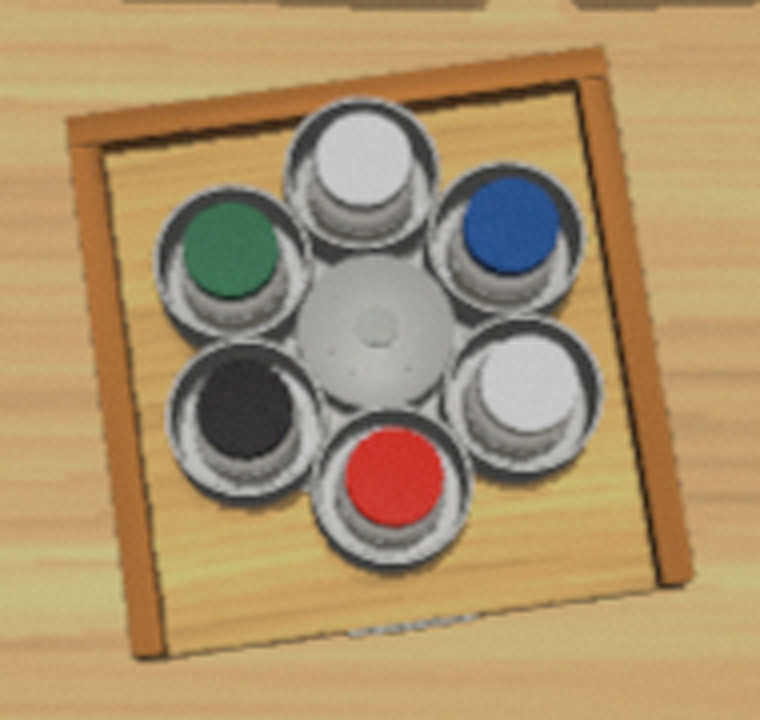

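```bash
cat >> h.py <<'E'
def rim(f):
    g=cv2.GaussianBlur(cv2.imread('pics/'+f,0),(0,0),.7).astype(np.float32);a=np.radians(np.arange(0,360,4))
    def s(v):
        t=0
        for rr,w in((.0455,1),(.0405,-.5),(.050,-.3)):
            for i in range(6):
                b=np.radians(v[2]+60*i);c=v[:2]+.094*np.array([np.cos(b),np.sin(b)])
                # skip inner part
                k=np.cos(a-b)>-.2
                q=proj('top',np.c_[c[0]+rr*np.cos(a[k]),c[1]+rr*np.sin(a[k]),0*a[k]+.085]).astype(np.float32)
                t+=w*cv2.remap(g,q[:,0].reshape(-1,1),q[:,1].reshape(-1,1),cv2.INTER_LINEAR).mean()
        return -t
    return s
E
python3 - <<'E'
from h import *
from scipy.optimize import minimize
p=np.array([(392,488),(524,396),(506,240),(362,173),(233,264),(246,419)])/4+[255,115]
c,t,e=fit(p);print('points',c,t%360,e)
for f,t0 in(('t3.png',t),('t0.png',35.87)):
    r=minimize(rim(f),[*c,t0],method='Nelder-Mead',options=dict(initial_simplex=[[*c,t0],[c[0]+.003,c[1],t0],[c[0],c[1]+.003,t0],[c[0],c[1],t0+3]]));print(f,r.x,r.fun)
for z in(.012,.018):
    d=at_z('top',(255+412/4,115+626/4),z)[:2]-C;print('label ang',np.degrees(np.arctan2(d[1],d[0]))%360,np.hypot(*d))
im=cv2.imread('pics/t3.png');hsv=cv2.cvtColor(im,cv2.COLOR_BGR2HSV)
# red lid
m=((hsv[...,0]<6)|(hsv[...,0]>174))&(hsv[...,1]>170)&(hsv[...,2]>90);m[:180]=0;m[280:]=0;m[:,:320]=0;m[:,390:]=0
y,x=np.nonzero(m);w=at_z('top',(x.mean(),y.mean()),.107)[:2]-C;print('lid',len(x),np.degrees(np.arctan2(w[1],w[0]))%360,np.hypot(*w))
# kerb edges: fit lines to outer boundary of brown
b=((hsv[...,1]>140)&(hsv[...,0]<16)&(hsv[...,2]>70)).astype(np.uint8)
L=[];Rr=[]
for row in range(160,258,2):
    k=np.nonzero(b[row,262:310])[0];k2=np.nonzero(b[row,395:440])[0]
    if len(k)>2:L.append((262+k[0]-.5,row))
    if len(k2)>2:Rr.append((395+k2[-1]+.5,row))
B=[]
for col in range(285,402,2):
    k=np.nonzero(b[120:155,col])[0]
    if len(k)>2:B.append((col,120+k[0]-.5))
for n,l in(('L',L),('R',Rr),('B',B)):
    W=np.array([at_z('top',q,.042)[:2] for q in l],np.float32);v=cv2.fitLine(W,cv2.DIST_HUBER,0,.001,.001).ravel()
    a=np.degrees(np.arctan2(v[1],v[0]));nv=np.array([-v[1],v[0]]);print(n,len(l),((a+45)%90)-45,abs(nv@(v[2:]-C)))
E
```

```text
points [ 0.63236298 -0.07284762] 184.93431006040947 0.0012726732164874965
t3.png [ 6.37265816e-01 -7.20447940e-02 -1.74931932e+02] -335.29595947265625Traceback (most recent call last):
  File "<stdin>", line 6, in <module>
    res = _minimize_neldermead(fun, x0, args, callback, bounds=bounds,
                               **options)
    fxcc = func(xcc)
    fx = function(np.copy(x), *(wrapper_args + args))
  File "h.py", line 47, in s
    q=proj('top',np.c_[c[0]+rr*np.cos(a[k]),c[1]+rr*np.sin(a[k]),0*a[k]+.085]).astype(np.float32)
      ~~~~^^^^^^^^^^^^^^^^^^^^^^^^^^^^^^^^^^^^^^^^^^^^^^^^^^^^^^^^^^^^^^^^^^^^
  File "h.py", line 12, in proj
    m=cams.camera_model(name);K=np.array([[m['fx'],0,m['cx']],[0,m['fy'],m['cy']],[0,0,1.]])
ValueError: time passes only in moves, steps and waits
```

Rim angle 184.9–185.1°. Finish the board yaw check without the loop.

```bash
python3 - <<'E'
from h import *
_m=cams.camera_model('top');cams.camera_model=lambda n:_m
for z in(.012,.018):
    d=at_z('top',(255+412/4,115+626/4),z)[:2]-C;print('label ang',np.degrees(np.arctan2(d[1],d[0]))%360,np.hypot(*d))
im=cv2.imread('pics/t3.png');hsv=cv2.cvtColor(im,cv2.COLOR_BGR2HSV)
m=((hsv[...,0]<6)|(hsv[...,0]>174))&(hsv[...,1]>170)&(hsv[...,2]>90);m[:180]=0;m[280:]=0;m[:,:320]=0;m[:,390:]=0
y,x=np.nonzero(m);w=at_z('top',(x.mean(),y.mean()),.107)[:2]-C;print('lid',len(x),np.degrees(np.arctan2(w[1],w[0]))%360,np.hypot(*w))
b=((hsv[...,1]>150)&(hsv[...,0]<14)&(hsv[...,2]>70)).astype(np.uint8)
L=[];Rr=[];B=[]
for row in range(160,258,2):
    k=np.nonzero(b[row,262:310])[0];k2=np.nonzero(b[row,395:440])[0]
    if len(k)>2:L.append((262+k[0]-.5,row))
    if len(k2)>2:Rr.append((395+k2[-1]+.5,row))
for col in range(285,402,2):
    k=np.nonzero(b[120:155,col])[0]
    if len(k)>2:B.append((col,120+k[0]-.5))
for n,l in(('L',L),('R',Rr),('B',B)):
    if len(l)<9: print(n,len(l)); continue
    W=np.array([at_z('top',q,.042)[:2] for q in l],np.float32);v=cv2.fitLine(W,cv2.DIST_HUBER,0,.001,.001).ravel()
    a=np.degrees(np.arctan2(v[1],v[0]));nv=np.array([-v[1],v[0]]);print(n,len(l),((a+45)%90)-45,abs(nv@(v[2:]-C)))
E
```

```text
label ang 187.93815805786406 0.16911088274109065
label ang 187.77887978182923 0.16956671203653043
lid 435 184.24628034718316 0.09101149359030267
L 0
R 0
B 0
```

```bash
python3 -c "
from h import *
show((221,.185,.25),(221,.185,.092),(221,.131,.092))"
```

```text
-0.131, -0.116, 0.003, 0.004, -0.005, 0.06, 0
-0.132, -0.116, 0.161, 0.004, -0.005, 0.06, 0
-0.186, -0.119, 0.16, 0.004, -0.005, 0.06, 0
```

Emit:
drive_tool(deltas=[-0.04,-0.035,0,0,0,0.02,0,-0.08,-0.07,0,0,0,0.04,0,-0.115,-0.1,0.002,0,0,0.06,0,-0.131,-0.116,0.003,0.004,-0.005,0.06,0,-0.132,-0.116,0.04,0.004,-0.005,0.06,0,-0.132,-0.116,0.08,0.004,-0.005,0.06,0,-0.132,-0.116,0.12,0.004,-0.005,0.06,0,-0.132,-0.116,0.15,0.004,-0.005,0.06,0,-0.132,-0.116,0.161,0.004,-0.005,0.06,0,-0.132,-0.116,0.161,0.004,-0.005,0.06,0])

```text
time: 21.55
eef_pos: [0.4917, -0.1947, 0.0918]
tool_rot: [180.0, -0.0, -139.0]
force: [-0.7, 0.6, 0.2]
finger_gap: 0.001
```

```bash
python3 -c "
from h import *
polar();show((221,.131,.092),(223.5,.131,.092),(226.2,.131,.092))"
```

```text
th 220.9 r 0.1857 z 0.0918 [ 180.   -0. -139.] [-0.7  0.6  0.2] 21.55
-0.055, -0, -0, 0, -0, -0.001, 0
-0.055, -0.006, -0, 0, -0, -0.044, 0
-0.055, -0.012, -0, 0, -0, -0.091, 0
```

Emit:
drive_tool(deltas=[-0.02,0,0,0,0,0,0,-0.035,0,0,0,0,0,0,-0.047,0,0,0,0,0,0,-0.055,0,0,0,0,0,0,-0.055,-0.003,0,0,0,-0.022,0,-0.055,-0.006,0,0,0,-0.044,0,-0.055,-0.0075,0,0,0,-0.056,0,-0.055,-0.009,0,0,0,-0.068,0,-0.055,-0.0105,0,0,0,-0.08,0,-0.055,-0.012,0,0,0,-0.091,0,-0.055,-0.012,0,0,0,-0.091,0])

```text
time: 22.92
eef_pos: [0.5412, -0.1679, 0.0918]
tool_rot: [-180.0, -0.0, -133.8]
force: [-0.6, -1.1, -0.5]
finger_gap: 0.002
```

```bash
python3 -c "
from h import *
polar()"
```

```text
th 226.3 r 0.1313 z 0.0918 [-180.    -0.  -133.8] [-0.6 -1.1 -0.5] 22.925
```

Emit:
drive_tool(deltas=[0,0.003,0,0,0,0,0,0.01,0.003,0,0,0,0,0,0.03,0.003,0,0,0,0,0,0.05,0.003,0,0,0,0,0,0.06,0.003,-0.03,0,0,0,0,0.06,0.003,-0.06,0,0,0,0,0.06,0.003,-0.1,0,0,0,0,0.06,0.003,-0.14,0,0,0,0,0.1,0.04,-0.16,0,0,0,0,0.14,0.08,-0.16,0,0,0,0,0.18,0.12,-0.16,0,0,0,0])

```text
time: 24.3
eef_pos: [0.3277, -0.215, 0.2519]
tool_rot: [-180.0, -0.0, -133.8]
force: [-0.7, -0.9, 0.9]
finger_gap: 0.003
```

```bash
python3 -c "
from h import *
polar()
im=snap('top','t4.png')
cv2.imwrite('pics/t4c.png',cv2.resize(im[115:295,255:445,::-1],None,fx=4,fy=4,interpolation=cv2.INTER_CUBIC))"
```

```text
th 205.0 r 0.3358 z 0.2519 [-180.    -0.  -133.8] [-0.7 -0.9  0.9] 24.3
```

View pics/t4c.png

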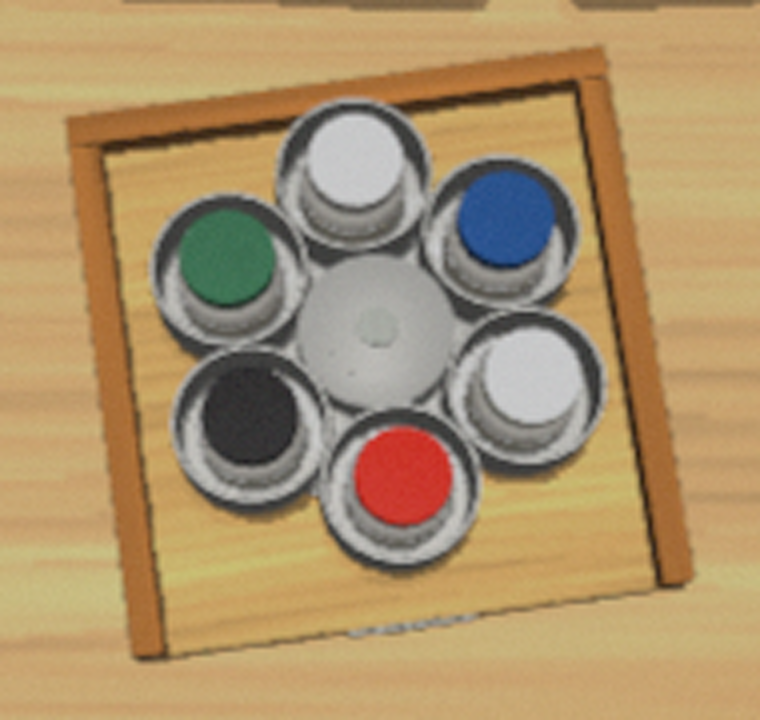

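```bash
python3 - <<'E'
from h import *
_m=cams.camera_model('top');cams.camera_model=lambda n:_m
p=np.array([(401,487),(527,388),(502,232),(354,174),(229,272),(250,427)])/4+[255,115]
c,t,e=fit(p);print('points',c,t%360,e)
g=np.arange(180,193,.25)
for f in('t3.png','t4.png'):
    s=rim(f);v=[min(s([C[0]+dx,C[1]+dy,a]) for dx in(0,.002,.004) for dy in(-.001,.001)) for a in g];print(f,g[np.argmin(v)])
    im=cv2.imread('pics/'+f);hsv=cv2.cvtColor(im,cv2.COLOR_BGR2HSV)
    m=((hsv[...,0]<6)|(hsv[...,0]>174))&(hsv[...,1]>170)&(hsv[...,2]>90);m[:180]=0;m[280:]=0;m[:,:320]=0;m[:,390:]=0
    y,x=np.nonzero(m);w=at_z('top',(x.mean(),y.mean()),.107)[:2]-C;print('lid',np.degrees(np.arctan2(w[1],w[0]))%360)
# board yaw via Lab chroma subpixel edges
l=cv2.imread('pics/t4.png').astype(np.float32);ch=cv2.GaussianBlur(l[...,1]+0,(0,0),1)  # green: wood bright, kerb dark
def ln(n,pts):
    W=np.array([at_z('top',q,.042)[:2] for q in pts],np.float32);v=cv2.fitLine(W,cv2.DIST_HUBER,0,.001,.001).ravel()
    a=np.degrees(np.arctan2(v[1],v[0]));print(n,((a+45)%90)-45,abs(v[1]*(v[2]-C[0])-v[0]*(v[3]-C[1])))
L=[];R=[];B=[]
for r in range(155,268,2):
    if 1:
        x0=272+(r-145)*18/135;k=np.arange(int(x0)-5,int(x0)+6);d=np.clip(-np.gradient(ch[r])[k],0,None);L.append(((k*d**2).sum()/(d**2).sum(),r))
    if r<255:
        x0=407+(r-128)*21/134;k=np.arange(int(x0)-5,int(x0)+6);d=np.clip(np.gradient(ch[r])[k],0,None);R.append(((k*d**2).sum()/(d**2).sum(),r))
for x in range(280,402,2):
    y0=145-(x-272)*17/135;k=np.arange(int(y0)-5,int(y0)+6);d=np.clip(-np.gradient(ch[:,x])[k],0,None);B.append((x,(k*d**2).sum()/(d**2).sum()))
ln('L',L);ln('R',R);ln('B',B)
E
```

```text
points [ 0.6323659  -0.07285217] 188.07417473857495 0.0012466059499238735
t3.png 185.0
lid 184.24628034718316
t4.png 188.0
lid 187.3267498606526
L 7.6297455 0.17021276407362063
R 7.4496574 0.16882220997986166
B 6.4388123 0.16965780843637393
```

```bash
python3 -c "
from h import *
ticket.finish_job()"
```

```text
the job is handed in; nothing more can be done
```

The red-lid jar now stands at the front of the board, about half a degree from straight, and I have handed the job in.

I pushed the carousel about 152° counter-clockwise with the closed fingertips in a rim valley, at roughly 16°/s. It stopped about 2.5° short, so I made one small corrective nudge. The fingers are clear, and the robot touches nothing.

- **Final angle:** the last top picture, taken after the fingers withdrew, puts the red cup at 188.0° and the red lid at 187.3°.
- **Front direction:** the left and right kerb edges give 187.5° and the label holder about 187.8°. The back kerb disagrees at 186.4°, about a degree less; I trusted the other three.
- **Jars and bench:** all six jars stand in their cups in that picture. I kept clear of the tape roll, padlock and tape measure but did not check them again at the end.
- **Force and time:** readings taken at the end of each move stayed below 5 N. The clock read about 24 s when I finished.
- **One misstep:** on the approach I turned the wrist the wrong way, and the last joint ran up to the end of its range (179.9° of 180°). I backed it out in free space, and the arm touched nothing.

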